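Hang and lock the second arm of a tape rack

ROBOT

A 6-joint arm with a two-finger parallel gripper is mounted at the origin on a cart in front of the work surface, level with it; the furniture and walls round the work are solid. World frame = base frame: x ahead of the robot, y to its left, z up, the work surface at z = 0. Lengths are in m, angles in rad, forces in N, time in s.
With the tool pointing down it reaches from about 0.3 to 0.775 m from the base axis. Payload 14.6 kg.
Tool frame: the origin (TCP) lies at the centre of the arm's flange, where the gripper is bolted on; the fingertips stand 199 mm ahead of it and the grasp point (between the pads) lies 180 mm ahead of it; z points along the fingers, y is the line along which they close (so a half turn about z gives the same grasp; the last joint's range is limited). The gripper opens to 94 mm and grips with 3 to 60 N. Pads are 16 mm wide; open, the fingers measure 119 mm over their backs; the gripper's body (75 mm by 177 mm) begins 78 mm behind the grasp point.
Start: joints at [1.059, 0.3, 1.521, -0, 1.321, -0.067], TCP at [0.237, 0.496, 0.405] pointing down, gripper open.
Joint ranges: [-3.03, 3.03], [-0.79, 2.21], [0.23, 2.52], [-1.04, 4.18], [0, 3.07], [-2.55, 2.55]. Speed limits (rad/s): [2.22, 2.22, 2.57, 3.14, 3.14, 3.14].

INTERFACE

Orientations are given as [roll, pitch, yaw] about the fixed x, y, z axes, in that order (R = Rz(yaw) Ry(pitch) Rx(roll)).
In Python, from station import ctrl gives the robot as it stands. The module is installed in compiled form; this text tells all that it offers.
- The arm moves only by the tool servo_tool, never from a script. Its argument "motion" is a list of rows, each a list of 5 numbers: the closure, from 0 (fully open) to 1 (shut), then the shift along the world's x, y, z in cm, then the turn about the world's z in degrees. A call has 1 to 20 rows; each row is the pose to reach, as a shift and turn from the pose commanded when the call began; what a row does not reach only later rows make up. A row lasts 1/8 s, in which the tool goes at most 62.5 mm and 10.7 degrees, less where a joint would pass 70% of its speed; a pose out of reach is approached as far as the arm can. A call with a gripper value outside its range is refused whole. The fingers move at their own pace and stop on an object; "squeeze" is the grip in N (left out, the last holds). Time passes only in rows, so rows that repeat a pose let the fingers close. It gives the time, the measured TCP pose, the force, the opening and the grip force at its end, in the units of the state.
- ctrl.get_obs(): the state, without advancing time (a new reading comes with each control period).
- ctrl.camera(name): name is "scene" or "top" or "wrist"; returns a dict with "image" (480x640x3 uint8, red, green, blue), "fx", "fy", "cx", "cy" (pixels), "camera_from_world" (4x4, takes a point from world to camera coordinates); the wrist camera has in their place "hand_eye" (4x4, takes a point from camera to tool coordinates, whose origin is the TCP and whose axes are the flange's). Camera axes: x right, y up, looking along -z (the intrinsics and any distortion apply to the point x, -y, -z); pixel columns grow to the right and rows downward; lengths in m; the calibration is good to about 2 mm. The wrist camera is an equidistant fisheye: a pixel r from the principal point sees the ray r / f radians off the axis. A picture is of the moment at which its call begins: read the wrist's pose just before it. There is no depth.
- ctrl.hand_in(): hands the job in; it is judged then, once.
The state is a dict: "time_s": time; "qpos": joint angles; "joint_vel": joint speeds; "tau": joint torques, N m; "ee_pos": TCP position; "eef_rot": TCP orientation; "force": force on the tool from outside, world axes, zero at the start; "moment": the same for the moment, N m; "grip_width": finger opening in m; "grip_force": force on a finger pad.
Only numpy, scipy, OpenCV 4.12 (cv2) and the standard library are available. Lean on these libraries where they do the work, as an engineer would, in place of code of your own. Each camera call takes 0.05 s, during which the arm holds its last target. There are 200 camera calls.

TASK

Hang the loose blue arm on the empty front face of the tape rack, the way the other arm already hangs on its side: feel its four hooked tabs into the slots until its end plate lies flat on it, then push it down, close to the end plate, until it is fully home and the orange lock tongue has sprung out above the strike bar. Be gentle, as the tabs are thin sheet and bend if the arm is forced against the rack; leave the other things on the table where they are, and let go of the arm.

Things in the scene. Friction and masses are not known exactly. Their poses are not given: they have to be found in the camera images.
- rack_arm: loose blue rack arm, 0.28 to 0.46 kg, standing on the table as it will hang. Origin: middle of the lower edge of its end plate's rear face; x the way its tabs point (into the rack), z up. Tube 20 mm wide (y), 34 high, x -4 to -150 mm, end stop to x -155, z 46. End plate 64 wide, 74 high, 4 thick. Its tabs bend if the contact forces between arm and rack pass 100 N in sum (a push of some 40 N at rack_arm_push, 25 N at rack_arm_grip)
- rack_arm_grip (a point): where to grip the loose arm from above: centre of its tube's section, 60 mm in front of the plate's rear face, 17 mm above the underside; close across the tube (its y, 20 mm wide). Axes as rack_arm
- rack_arm_push (a point): where to push the hooked-in arm down: on the tube's top face, 32 mm in front of the plate's rear face, 34 mm above the arm's origin. Pushing farther out on the tube loads the tabs more, by leverage
- rack_arm_tabs (a point): middle of the arm's four steel tabs, on the plate's rear face, 35.5 mm above the arm's origin; axes as rack_arm. Tabs at y -20 and +20 mm, 5 mm thick in y, reaching 10.5 mm behind the plate (last 1.5 mm only 3 thick). Necks 8 high, undersides 14 and 57 mm above the origin; each has a hook going down 14 mm more, behind a 4.7 mm gap
- rack_arm_bar (a point): strike bar: crosses the middle of the arm's end plate between two windows 18 mm wide; bar 3 mm high, its centre (this point) 55 mm above the arm's origin. Windows 36 to 53.5 and 56.5 to 68 mm above the origin: the tongue shows in the lower one when the arm is hooked in, in the upper one when it is locked
- rack: tape rack, fixed: base 150 x 150 x 8 mm, square aluminium column 76 mm thick, top 157 mm above the table. Origin: centre of the base's underside; x points from the empty front strip into the column, z up. A slotted strip (76 mm wide, 99 high, on adjusting screws) stands 17 mm proud on the front (-x, empty) and the right side (-y), where a fixed blue arm with a roll of tape reaches out 210 mm
- rack_seat (a point): nominal home of the loose arm's origin on the empty front strip, 60 mm up, axes as the rack; x = 0 is truly the strip's face, and the strip is square. But that strip was fixed by eye: slots and tongue together may sit up to 7 mm to either side (y) and 2 mm up or down (z) of nominal, unmeasured. With tabs beside the slots the arm stops 10.5 mm short of the face
- rack_slots (a point): nominal middle of the empty strip's four slots, 51.5 mm above rack_seat (same offset as the strip). Slots at y -20 and +20 mm, 8 wide (1.5 mm to spare each side of a tab), 14 to 46 and 57 to 89 mm above the home level; web 3 mm thick. Hooks pass when the arm is 14 to 24 mm (best 19) above its home, have caught below 14, and from there it goes straight down till the necks sit on the slots' ends
- lock_tongue (a joint): orange sprung tongue, 12 mm wide, 6.5 high, in the middle of the empty strip, sloped above, square below: travel into the strip in m, 0 = out (5 mm proud). 9 to 12 mm above home the strike bar meets it: let go there, the arm hangs in its hooks, nodding 2 to 3 degrees. Pushed (5 to 15 N) the bar presses the tongue in until it springs out over the bar, 1.5 mm above home. Locked, the arm has about 1.5 mm play
- roll: bystander: brown roll of tape, 80 across, 20 high (mm); origin at the centre of its underside; leave it alone
- tally: bystander: chromed hand tally counter, 72 long, 44 wide, 20 high (mm); origin at the centre of its underside; leave it alone
- adapter_a: bystander: black adapter box near the front corner of the table, 44x91x26 (mm); origin at the centre of its underside; leave it alone
- adapter_c: bystander: black adapter box at the left front, 44x91x26 (mm); origin at the centre of its underside; leave it alone
- adapter_d: bystander: black adapter box at the right, 44x91x26 (mm); origin at the centre of its underside; leave it alone
- coupling_a: bystander: chrome coupling, 33 across, 46 high (mm); origin at the centre of its underside; leave it alone
- coupling_c: bystander: chrome coupling, 33 across, 46 high (mm); origin at the centre of its underside; leave it alone

How it is judged:
By the outcome, as a careful person would: the job done as asked, in the order asked, and still so for the second after the job is handed in, with the robot touching nothing.
It also fails if it takes over 67 s, if anything falls off the work surface, if the arm or the gripper's body presses on something with over 40 N, if the wrist force passes 120 N, or if a joint passes its speed limit or range.

## Working session

There is one attempt and no reset: what is moved stays moved. The work goes in short steps, Python scripts to look and compute and a tool call to move; the robot and the scene stay as the last step left them, time stands still between calls to the robot, and variables do not carry over. Pictures are saved under pics/ and viewed, at most 10 in all, crops included, and the job is handed in when it is done.

Besides the shell and the picture viewer there is one more tool, called after "Call:" as name(argument=value, ...) on one line, values as JSON. servo_tool: Moves the arm, as the interface text tells. Its arguments: {"type":"object","properties":{"motion":{"type":"array","items":{"type":"array","items":{"type":"number"}}},"squeeze":{"type":"number"}},"required":["motion"]}

```bash
mkdir -p pics
cat > h.py <<'E'
import numpy as np, cv2
from station import ctrl
def pix(c,P):
    M=c["camera_from_world"]; p=(M[:3,:3]@np.asarray(P,float).T).T+M[:3,3]
    return np.c_[c["cx"]+c["fx"]*p[:,0]/-p[:,2], c["cy"]-c["fy"]*p[:,1]/-p[:,2]]
def onz(c,u,v,z):
    M=np.asarray(c["camera_from_world"]); R=M[:3,:3]; o=-R.T@M[:3,3]
    d=R.T@np.array([(u-c["cx"])/c["fx"],-(v-c["cy"])/c["fy"],-1]); return o+d*(z-o[2])/d[2]
E
python3 - <<'E'
from h import *
o=ctrl.get_obs(); print(o)
for n in("scene","top"):
    c=ctrl.camera(n); cv2.imwrite(f"pics/{n}0.png",c["image"][:,:,::-1]); print(n,c["fx"],c["fy"],c["cx"],c["cy"],np.round(c["camera_from_world"],3).tolist(),[k for k in c])
E
```

```text
{'time_s': 0.0, 'qpos': array([ 1.05943228e+00,  3.00476713e-01,  1.52160757e+00,  1.02162778e-05,
        1.32070139e+00, -6.66062227e-02]), 'joint_vel': array([-1.30414128e-04, -1.45306716e-04, -1.32347779e-03, -6.08274591e-04,
        1.49107839e-03, -8.68379577e-06]), 'tau': array([ 1.44256461e-03, -5.31813705e+01, -3.52733195e+01,  7.09385751e-02,
        2.44765927e-02, -6.71930684e-05]), 'ee_pos': array([0.23661825, 0.49645789, 0.40407191]), 'eef_rot': array([-3.14040293e+00, -8.92774426e-05,  2.69683224e+00]), 'force': array([-1.33417889,  0.31201714, -0.24988777]), 'moment': array([0.08227859, 0.00927621, 0.00952774]), 'grip_force': 0.0, 'grip_width': 0.09424104128076402}
scene 553.3354417806027 553.3354417806027 319.0985767155256 233.1039746174938 [[0.463, -0.886, 0.012, -0.155], [0.568, 0.307, 0.763, -0.419], [-0.68, -0.346, 0.646, -0.549], [0.0, 0.0, 0.0, 1.0]] ['image', 'fx', 'fy', 'cx', 'cy', 'camera_from_world']
top 460.01034764305393 460.01034764305393 311.32855510187244 235.93584751986387 [[-0.003, -1.0, -0.015, 0.126], [0.995, -0.004, 0.096, -0.547], [-0.096, -0.014, 0.995, -0.971], [0.0, 0.0, 0.0, 1.0]] ['image', 'fx', 'fy', 'cx', 'cy', 'camera_from_world']
```

View pics/scene0.png

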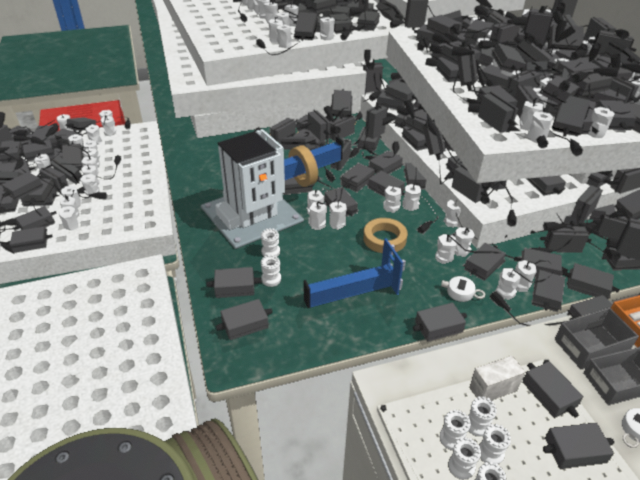

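View pics/top0.png

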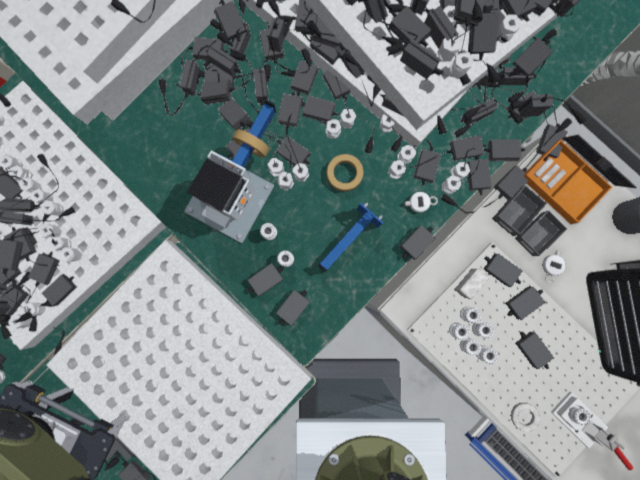

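The scene picture shows the rack (column at about (255,180), tongue at (263,177)) and the loose arm (tube 308–400, plate at (393,268)). In the top picture the rack's base is around (230,205), the arm's tube runs (325,265) to (370,215), and its plate is at about (370,215). I'll zoom in on both.

Run:
```python
import cv2,numpy as np
a=cv2.imread("pics/top0.png")[140:290,175:395]; b=cv2.imread("pics/scene0.png")[120:320,195:415]
cv2.imwrite("pics/t1.png",cv2.resize(a,None,fx=3.6,fy=3.6,interpolation=cv2.INTER_CUBIC))
cv2.imwrite("pics/s1.png",cv2.resize(b,None,fx=3,fy=3,interpolation=cv2.INTER_CUBIC))
```

```text
(no output)
```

View pics/t1.png

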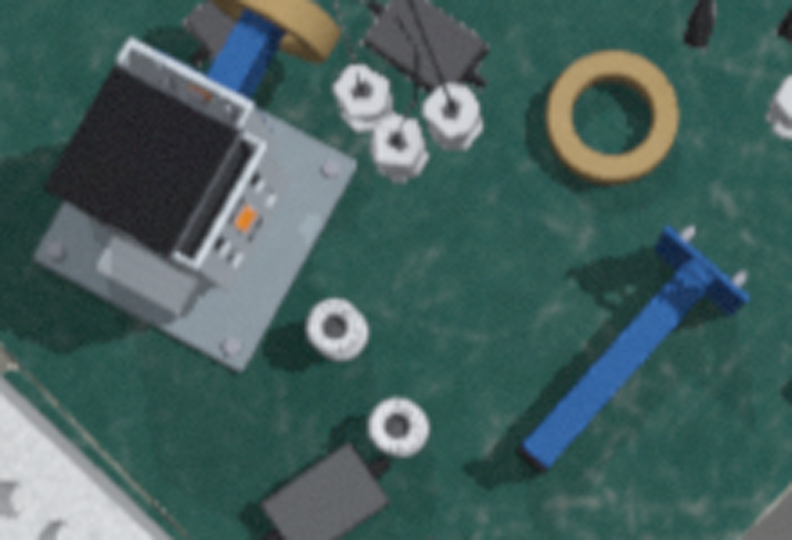

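View pics/s1.png

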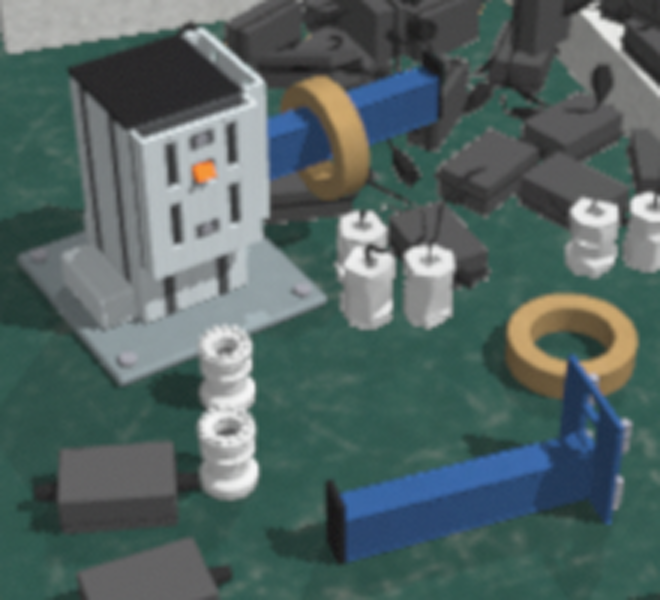

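The crops show:
- **Rack base corners:** t1 (36,258), (240,372), (355,160); s1 (20,258), (123,383), (325,298).
- **Slots:** in s1, at x≈171/232 (upper) and 177/236 (lower), with the tongue at (204,172).
- **Loose arm:** in t1, tube end at (537,455), plate top edge from (668,230) to (748,297).

Next I fit the poses.

```bash
cat >> h.py <<'E'
from scipy.optimize import least_squares
def W(p,L):
    c,s=np.cos(p[2]),np.sin(p[2]); L=np.asarray(L,float)/1000
    return np.c_[p[0]+c*L[:,0]-s*L[:,1],p[1]+s*L[:,0]+c*L[:,1],L[:,2]]
E
cat > fit.py <<'E'
from h import *
T=ctrl.camera("top");S=ctrl.camera("scene")
t=lambda q:np.array(q)/3.6+[175,140]; s=lambda q:np.array(q)/3+[195,120]
def fit(p0,obs):
    f=lambda p:np.concatenate([(pix(c,W(p,L))-q).ravel() for c,L,q in obs])
    return least_squares(f,p0,loss="soft_l1"),f
base=[[75,75,8],[-75,75,8],[-75,-75,8]]
o=[(T,base,t([[36,258],[240,372],[355,160]])),(S,base,s([[20,256],[123,382],[325,297]]))]
c=onz(T,*t([195,215]),.008); print(c)
r,f=fit([c[0],c[1],np.radians(50)],o); R=r.x; print("rack",R,np.degrees(R[2]),np.round(f(R),1).tolist())
# slots: strip face at rack x=-(38+17)
sl=[[-55,20,60+73],[-55,-20,60+73],[-55,20,90],[-55,-20,90],[-55,0,60+59]]
q=s([[171,165],[232,144],[177,224],[236,204],[204,172]])
print("slot resid px*",np.round(q-pix(S,W(R,sl)),2).tolist())
g=lambda d:(pix(S,W(R,np.array(sl[:4])+[0,d[0],d[1]]))-q[:4]).ravel()
print("dy,dz mm",least_squares(g,[0,0]).x)
# arm
o=[(T,[[-150,10,34],[-150,-10,34]],t([[524,444],[551,464]])),(T,[[0,32,74],[0,-32,74]],t([[668,230],[748,297]])),
 (S,[[-150,10,34],[-150,-10,0],[0,-32,0],[0,-32,74],[0,32,74]],s([[341,492],[346,558],[612,520],[621,437],[573,359]]))]
c=onz(T,*t([705,270]),.03)
r,f=fit([c[0],c[1],np.radians(-45)],o); A=r.x; print("arm",A,np.degrees(A[2]),np.round(f(A),1).tolist())
E
python3 fit.py
```

```text
[0.63112835 0.3075087  0.008     ]
rack [0.63483055 0.30593915 1.07501643] 61.593904325203205 [-0.7, 0.0, 1.2, 0.0, 1.7, 0.0, -1.7, -0.5, -0.9, -0.4, 1.3, -0.4]
slot resid px* [[0.05, -0.04], [0.39, -0.04], [0.46, -0.43], [0.7, 0.06], [0.53, -0.8]]
dy,dz mm [-0.79870502 -0.0602982 ]
arm [ 0.59182899 -0.00386171 -0.74196564] -42.51149978025586 [-0.4, -0.2, -1.0, 0.5, 0.4, -2.0, 1.3, -0.1, -2.8, 0.6, -0.4, 1.6, -0.3, 1.4, 1.6, -3.1, 0.4, -1.9]
```

Call:
servo_tool(motion=[[0.5,5,-7,0,-4],[0.5,10,-14,0,-8],[0.5,15,-21,0,-12],[0.5,20,-28,0,-16],[0.5,25,-36,-2,-17],[0.5,31,-46,-4,-17],[0.5,31,-46,-4,-17],[0.5,31,-46,-4,-17],[0.5,31,-46,-4,-17],[0.5,31,-46,-4,-17]], squeeze=20)

```text
time_s: 1.45
ee_pos: [0.5477, 0.0336, 0.3634]
eef_rot: [-3.14, -0.001, 2.396]
force: [-0.1, 0.8, -0.7]
grip_width: 0.047
grip_force: 0.0
```

```bash
cat >> h.py <<'E'
from scipy.spatial.transform import Rotation as Ro
def wsnap(name):
    o=ctrl.get_obs(); c=ctrl.camera("wrist"); cv2.imwrite(name,c["image"][:,:,::-1])
    T=np.eye(4); T[:3,:3]=Ro.from_euler("xyz",o["eef_rot"]).as_matrix(); T[:3,3]=o["ee_pos"]
    C=T@np.asarray(c["hand_eye"]); w=dict(C=C,k=np.array([c["fx"],c["fy"],c["cx"],c["cy"]])); np.savez(name[:-3]+"npz",**w); return w
def wpix(w,P):
    C=w["C"]; fx,fy,cx,cy=w["k"]; p=(np.asarray(P)-C[:3,3])@C[:3,:3]; x,y,z=p[:,0],-p[:,1],-p[:,2]
    r=np.hypot(x,y); th=np.arctan2(r,z); return np.c_[cx+fx*th*x/r, cy+fy*th*y/r]
E
python3 - <<'E'
from h import *
w=wsnap("pics/w0.png"); c=ctrl.camera("wrist"); print(np.round(c["hand_eye"],3).tolist(),w["k"]); o=ctrl.get_obs(); print(o["time_s"],o["ee_pos"],np.degrees(o["eef_rot"]),o["force"])
A=[0.5918,-.0039,-.7420]; print(wpix(w,W(A,[[-150,10,34],[-150,-10,34],[0,32,74],[0,-32,74],[0,32,0],[0,-32,0]])).round())
E
```

```text
[[0.0, 0.964, 0.267, 0.079], [1.0, -0.0, -0.0, 0.001], [-0.0, 0.267, -0.964, 0.02], [0.0, 0.0, 0.0, 1.0]] [371.64829954 371.64829954 320.74922611 232.61033408]
1.55 [0.54659248 0.0363486  0.36430831] [-1.79972955e+02 -4.16184757e-02  1.37461467e+02] [0.33836818 0.53381378 0.80597253]
[[335. 116.]
 [311. 116.]
 [363. 306.]
 [284. 307.]
 [355. 273.]
 [291. 273.]]
```

View pics/w0.png

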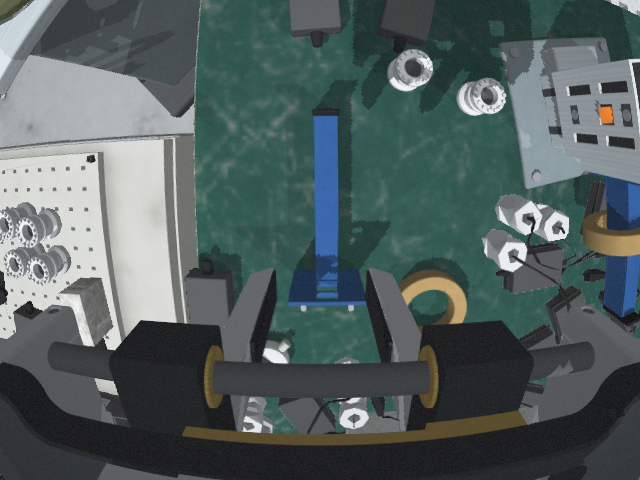

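The wrist view shows the arm's tube from (327,113) to the plate at (327,287), about 4 px right of prediction, and the strip with its tongue at (605,113). I'll shift to look at the strip face more closely.

Call:
servo_tool(motion=[[0.5,3,2.5,-1.5,7],[0.5,5.5,4.5,-3.5,14],[0.5,5.5,4.5,-3.5,14],[0.5,5.5,4.5,-3.5,14],[0.5,5.5,4.5,-3.5,14]])

```text
time_s: 2.17
ee_pos: [0.6011, 0.0813, 0.3308]
eef_rot: [3.141, 0.001, 2.643]
force: [0.4, -0.1, 0.1]
grip_width: 0.0466
grip_force: 0.0
```

Run:
```python
from h import *
w=wsnap("pics/w1.png"); R=[.63483,.30594,1.07502]
print(wpix(w,W(R,[[-55,20,133],[-55,-20,133],[-55,20,90],[-55,-20,90],[-55,0,119],[-75,75,8],[-75,-75,8]])).round())
im=cv2.imread("pics/w1.png"); cv2.imwrite("pics/w1c.png",cv2.resize(im[40:340,400:640],None,fx=2,fy=2,interpolation=cv2.INTER_CUBIC))
```

```text
[[595. 117.]
 [590. 185.]
 [555. 117.]
 [552. 175.]
 [579. 149.]
 [482.  54.]
 [475. 223.]]
```

View pics/w1c.png

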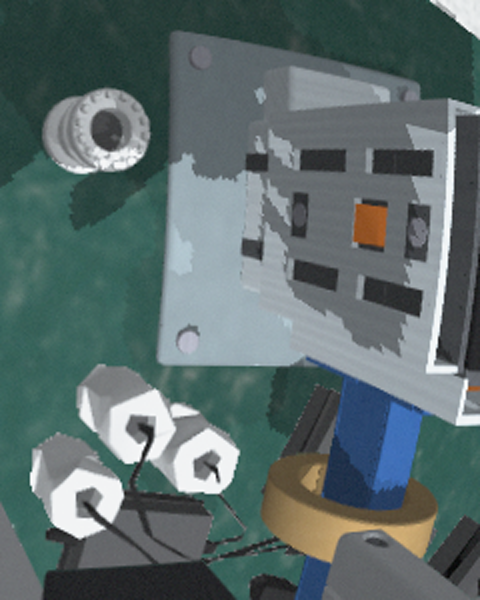

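The crop gives:
- **Base corners:** (172,32) and (158,364).
- **Slot centres:** (403,163), (392,297), (323,160), (316,276).
- **Tongue:** about (370,225).

I'll refit with these, adding the tube edges from w0.

```bash
cat > fit2.py <<'E'
from h import *
w0=np.load("pics/w0.npz");w1=np.load("pics/w1.npz")
T=ctrl.camera("top");S=ctrl.camera("scene")
t=lambda q:np.array(q)/3.6+[175,140]; s=lambda q:np.array(q)/3+[195,120]; c=lambda q:np.array(q)/2+[400,40]
base=[[75,75,8],[-75,75,8],[-75,-75,8]]
sl=np.array([[-55,20,133],[-55,-20,133],[-55,20,90],[-55,-20,90]])
qs=s([[171,165],[232,144],[177,224],[236,204]]); qw=c([[403,163],[392,297],[323,160],[316,276]])
def f(p,ww=1,wo=1):
    d=np.array([0,p[3],p[4]])
    return np.concatenate([wo*(pix(T,W(p,base))-t([[36,258],[240,372],[355,160]])).ravel(),
     wo*(pix(S,W(p,base))-s([[20,256],[123,382],[325,297]])).ravel(), wo*(pix(S,W(p,sl+d))-qs).ravel(),
     ww*(wpix(w1,W(p,base[1:]))-c([[172,32],[158,364]])).ravel(), ww*(wpix(w1,W(p,sl+d))-qw).ravel()])
for ww,wo in((1,1),(1,.15),(.1,1)):
    r=least_squares(f,[.635,.306,1.075,0,0],args=(ww,wo)); p=r.x
    seat=W(p,[[-55,p[3],60+p[4]]])[0]; print(ww,wo,p.round(4),np.degrees(p[2]).round(2),"seat",seat.round(4)); print(f(p).round(1).tolist())
# arm tube edges in w0
im=cv2.imread("pics/w0.png"); hsv=cv2.cvtColor(im,cv2.COLOR_BGR2HSV); m=(hsv[...,0]>100)&(hsv[...,0]<122)&(hsv[...,1]>120)&(hsv[...,2]>100)
for y in(120,150,180,210,240,255,290,298): x=np.flatnonzero(m[y,270:390])+270; print(y,x.min() if len(x) else 0,x.max() if len(x) else 0)
print(np.flatnonzero(m[:,327])[[0,-1]],np.flatnonzero(m[:,300])[[0,-1]])
E
python3 fit2.py
```

```text
1 1 [ 0.6368  0.3089  1.0747 -1.2976  1.5223] 61.57 seat [0.6118 0.26   0.0615]
[-2.0, -0.8, -0.1, -0.9, 0.4, -0.8, -2.3, -1.5, -1.7, -1.5, 0.4, -1.4, -0.3, -2.0, -0.7, -1.9, -0.7, -1.6, -1.0, -2.0, -0.7, -1.5, -0.4, 1.8, -0.9, -0.5, -0.4, 0.3, -1.4, -0.1, -1.5, 0.1]
1 0.15 [ 0.6373  0.3096  1.0708 -1.3755  1.5707] 61.35 seat [0.6121 0.2606 0.0616]
[-2.3, -1.2, -0.6, -1.0, 0.2, -0.8, -2.4, -1.8, -2.0, -1.8, 0.2, -1.5, -0.5, -2.2, -0.9, -2.1, -0.9, -1.8, -1.2, -2.2, 0.4, -1.5, 0.1, 1.6, 0.2, -0.4, 0.5, 0.3, -0.4, 0.0, -0.7, 0.1]
0.1 1 [ 0.6352  0.3064  1.0743 -1.0137 -0.2353] 61.55 seat [0.6099 0.2575 0.0598]
[-0.9, -0.1, 1.0, -0.1, 1.6, -0.1, -1.8, -0.7, -1.0, -0.6, 1.2, -0.5, 0.4, -0.2, -0.0, -0.2, -0.1, 0.2, -0.3, -0.3, -3.8, -2.2, -3.4, 1.5, -6.2, -2.1, -5.6, -1.4, -6.1, -1.3, -6.1, -1.3]
120 313 337
150 314 337
180 314 337
210 314 338
240 315 337
255 316 337
290 0 0
298 290 290
[116 305] [301 305]
```

Call:
servo_tool(motion=[[0.5,-3,-2.5,0,-7],[0.5,-5.2,-4.3,-3,-14],[0.5,-5.2,-4.3,-6,-14],[0.5,-5.2,-4.3,-8,-14],[0.5,-5.2,-4.3,-8,-14],[0.5,-5.2,-4.3,-8,-14],[0.5,-5.2,-4.3,-8,-14]])

```text
time_s: 3.2
ee_pos: [0.5499, 0.0385, 0.2507]
eef_rot: [3.14, 0.001, 2.4]
force: [0.2, 0.6, -0.1]
grip_width: 0.0471
grip_force: 0.0
```

Run:
```python
from h import *
o=ctrl.get_obs(); print(o["time_s"],o["ee_pos"],np.degrees(o["eef_rot"]))
w=wsnap("pics/w2.png"); A=[.5933,-.0023,-.742]
print(wpix(w,W(A,[[-150,10,34],[-150,-10,34],[-70,10,34],[-70,-10,34]])).round(1))
im=cv2.imread("pics/w2.png"); hsv=cv2.cvtColor(im,cv2.COLOR_BGR2HSV); m=(hsv[...,0]>100)&(hsv[...,0]<122)&(hsv[...,1]>120)&(hsv[...,2]>100)
for y in(50,80,110,140,170,200): x=np.flatnonzero(m[y,270:390])+270; print(y,x.min() if len(x) else 0,x.max() if len(x) else 0)
print(np.flatnonzero(m[:,327])[[0,-1]])
```

```text
3.2 [0.5498537  0.0384933  0.25070391] [1.79936334e+02 7.31659692e-02 1.37517145e+02]
[[337.1 109.2]
 [298.6 109.2]
 [335.8 255.7]
 [300.  255.7]]
50 0 0
80 0 0
110 300 336
140 300 336
170 300 336
200 301 336
[109 398]
```

Call:
servo_tool(motion=[[0.5,0,0,-2.5,0],[0.5,0,0,-4.7,0],[0.5,0,0,-4.7,0],[0.5,0,0,-4.7,0],[1,0,0,-4.7,0],[1,0,0,-4.7,0],[1,0,0,-4.7,0],[1,0,0,-4.7,0],[1,0,0,-4.7,0],[1,0,0,-4.7,0]], squeeze=35)

```text
time_s: 4.5
ee_pos: [0.5497, 0.0384, 0.203]
eef_rot: [-3.142, 0.0, 2.4]
force: [-2.2, -1.8, 6.4]
grip_width: 0.0196
grip_force: 35.0
```

Call:
servo_tool(motion=[[1,0,0,3,0],[1,0,0,6,0],[1,0,0,9,0],[1,0,0,11,0],[1,0,0,11,0],[1,0,0,11,0],[1,0,0,11,0]])

```text
time_s: 5.38
ee_pos: [0.5495, 0.0385, 0.3114]
eef_rot: [-3.14, -0.001, 2.4]
force: [-0.6, 0.7, -3.9]
grip_width: 0.0196
grip_force: 35.0
```

Call:
servo_tool(motion=[[1,0,0,0,10.4],[1,0,0,0,20.8],[1,0,0,0,31.2],[1,0,1,0,41.6],[1,0,2,0,52],[1,0,3,0,62.4],[1,0,4,0,72.8],[1,0.5,6,0,83.2],[1,0.5,8,-0.5,93.6],[1,1,10,-1,104],[1,1,11,-1.5,104],[1,1.4,12,-2,104],[1,1.4,13,-2.8,104],[1,1.4,13.4,-2.8,104],[1,1.4,13.4,-2.8,104],[1,1.4,13.4,-2.8,104],[1,1.4,13.4,-2.8,104],[1,1.4,13.4,-2.8,104]])

```text
time_s: 7.62
ee_pos: [0.5637, 0.1723, 0.2848]
eef_rot: [-3.141, 0.0, -2.068]
force: [-0.3, -0.5, -3.1]
grip_width: 0.02
grip_force: 35.0
```

Run:
```python
from h import *
o=ctrl.get_obs(); print(o["time_s"],o["ee_pos"],np.degrees(o["eef_rot"]),o["qpos"],o["force"])
w=wsnap("pics/w3.png"); S=ctrl.camera("scene")["image"][:,:,::-1]
im=np.vstack([cv2.resize(S[110:260,180:340],None,fx=4,fy=4,interpolation=cv2.INTER_CUBIC)]); cv2.imwrite("pics/s3.png",im)
```

```text
7.625 [0.56367695 0.17229952 0.28479839] [-1.79989233e+02  8.22720744e-03 -1.18503632e+02] [ 2.34518728e-01  5.06538238e-01  1.52578474e+00 -2.09869438e-05
  1.10903393e+00 -2.40958233e+00] [-0.27039772 -0.47440959 -3.11676718]
```

View pics/s3.png

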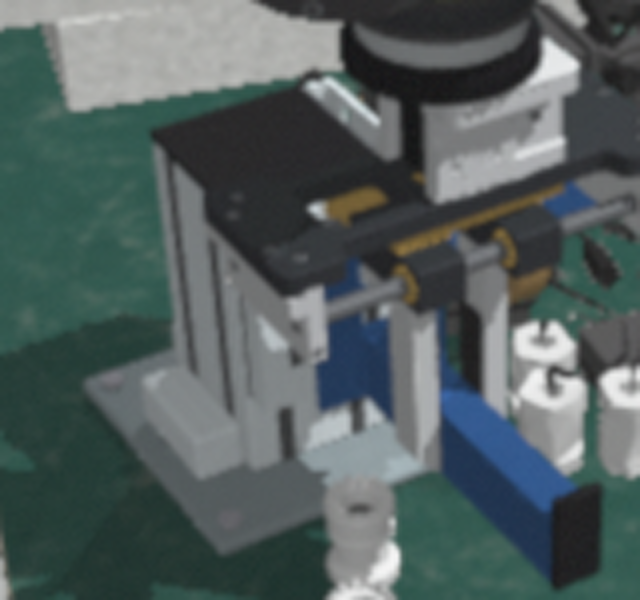

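The scene crop shows the arm held level in front of the strip, with the plate parallel to the face and nothing touching. I'll approach.

Call:
servo_tool(motion=[[1,0.5,0.9,0,0],[1,1,1.7,0,0],[1,1.2,2.2,0,0],[1,1.2,2.2,0,0],[1,1.2,2.2,0,0]])

```text
time_s: 8.35
ee_pos: [0.5756, 0.1944, 0.2845]
eef_rot: [3.141, -0.0, -2.068]
force: [-0.4, 0.2, -3.4]
grip_width: 0.0197
grip_force: 35.0
```

Call:
servo_tool(motion=[[1,0.05,0.09,0,0],[1,0.1,0.18,0,0],[1,0.14,0.26,0,0],[1,0.14,0.26,0,0]])

```text
time_s: 8.85
ee_pos: [0.5771, 0.1971, 0.2846]
eef_rot: [3.142, -0.0, -2.068]
force: [0.6, 0.8, -3.4]
grip_width: 0.02
grip_force: 35.0
```

Call:
servo_tool(motion=[[1,0.05,0.09,0,0],[1,0.1,0.18,0,0],[1,0.1,0.18,0,0]])

```text
time_s: 9.22
ee_pos: [0.5781, 0.1989, 0.2846]
eef_rot: [-3.142, 0.0, -2.068]
force: [0.4, 0.2, -4.3]
grip_width: 0.0196
grip_force: 35.0
```

Call:
servo_tool(motion=[[1,0.05,0.09,0,0],[1,0.1,0.18,0,0],[1,0.1,0.18,0,0]])

```text
time_s: 9.6
ee_pos: [0.5791, 0.2008, 0.2847]
eef_rot: [-3.142, 0.0, -2.068]
force: [0.3, 1.0, -3.5]
grip_width: 0.0196
grip_force: 35.0
```

Call:
servo_tool(motion=[[1,0.05,0.09,0,0],[1,0.05,0.09,0,0]])

```text
time_s: 9.85
ee_pos: [0.5796, 0.2016, 0.2846]
eef_rot: [3.142, 0.0, -2.068]
force: [-0.5, 1.1, -4.0]
grip_width: 0.0194
grip_force: 35.0
```

Call:
servo_tool(motion=[[1,0.05,0.09,0,0],[1,0.1,0.18,0,0],[1,0.1,0.18,0,0]])

```text
time_s: 10.22
ee_pos: [0.5806, 0.2034, 0.2846]
eef_rot: [3.142, 0.0, -2.068]
force: [-0.0, -0.4, -4.0]
grip_width: 0.0198
grip_force: 35.0
```

Call:
servo_tool(motion=[[1,0.05,0.09,0,0],[1,0.1,0.18,0,0],[1,0.1,0.18,0,0]])

```text
time_s: 10.6
ee_pos: [0.5815, 0.2052, 0.2842]
eef_rot: [3.141, -0.001, -2.068]
force: [0.1, -0.9, -7.3]
grip_width: 0.0198
grip_force: 35.0
```

Call:
servo_tool(motion=[[1,0.05,0.09,0,0],[1,0.05,0.09,0,0]])

```text
time_s: 10.85
ee_pos: [0.582, 0.2061, 0.2842]
eef_rot: [3.141, -0.001, -2.068]
force: [-1.3, -1.4, -9.5]
grip_width: 0.0198
grip_force: 35.0
```

Call:
servo_tool(motion=[[1,0,0,-0.1,0],[1,0,0,-0.2,0],[1,0,0,-0.2,0]])

```text
time_s: 11.22
ee_pos: [0.5821, 0.2062, 0.283]
eef_rot: [-3.141, 0.001, -2.068]
force: [-0.7, -0.3, -4.6]
grip_width: 0.0198
grip_force: 35.0
```

Run:
```python
from h import *
o=ctrl.get_obs(); print(o["ee_pos"],o["force"],o["moment"])
c=ctrl.camera("wrist"); s=ctrl.camera("scene")["image"]; a=c["image"][200:420,200:440]
cv2.imwrite("pics/x1.png",np.hstack([cv2.resize(a,(400,366),interpolation=cv2.INTER_CUBIC),cv2.resize(s[130:240,210:330],(399,366),interpolation=cv2.INTER_CUBIC)])[:,:,::-1])
```

```text
[0.5821463  0.20617464 0.28304806] [-0.72911586 -0.3148556  -4.58966157] [ 0.0640669   0.09547197 -0.00191855]
```

View pics/x1.png

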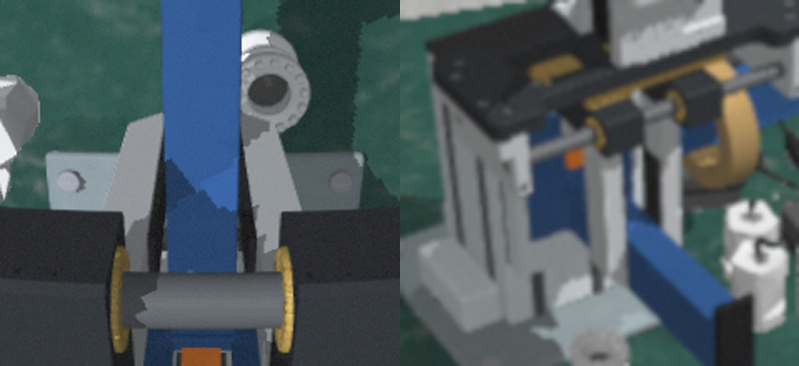

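The picture shows the tongue in the plate's lower window, with the plate nearly on the strip, so the tabs are in the slots. The earlier downward force was the necks touching the slot tops. I'll go lower, then forward until flat.

Call:
servo_tool(motion=[[1,0,0,-0.1,0],[1,0,0,-0.2,0],[1,0,0,-0.2,0]])

```text
time_s: 11.7
ee_pos: [0.582, 0.2061, 0.2805]
eef_rot: [3.141, -0.0, -2.068]
force: [-0.4, -0.4, -3.3]
grip_width: 0.0199
grip_force: 35.0
```

Call:
servo_tool(motion=[[1,0.05,0.09,0,0],[1,0.05,0.09,0,0]])

```text
time_s: 11.95
ee_pos: [0.5826, 0.207, 0.2807]
eef_rot: [-3.142, 0.0, -2.068]
force: [0.4, -1.0, -3.6]
grip_width: 0.02
grip_force: 35.0
```

Call:
servo_tool(motion=[[1,0.05,0.09,0,0],[1,0.05,0.09,0,0]])

```text
time_s: 12.2
ee_pos: [0.5831, 0.2079, 0.2806]
eef_rot: [3.142, -0.0, -2.068]
force: [-0.7, 0.1, -3.8]
grip_width: 0.0197
grip_force: 35.0
```

Call:
servo_tool(motion=[[1,0.05,0.09,0,0],[1,0.05,0.09,0,0]])

```text
time_s: 12.45
ee_pos: [0.5834, 0.2084, 0.2806]
eef_rot: [3.141, -0.002, -2.068]
force: [-4.1, -5.0, -1.1]
grip_width: 0.0199
grip_force: 35.0
```

Call:
servo_tool(motion=[[1,0.05,0.09,0,0],[1,0.05,0.09,0,0]])

```text
time_s: 12.7
ee_pos: [0.5838, 0.2088, 0.2804]
eef_rot: [3.14, -0.004, -2.068]
force: [-8.8, -10.7, 2.0]
grip_width: 0.0194
grip_force: 35.0
```

Call:
servo_tool(motion=[[1,-0.05,-0.09,0,0],[1,-0.05,-0.09,-0.1,0],[1,-0.05,-0.09,-0.2,0],[1,-0.05,-0.09,-0.2,0]])

```text
time_s: 13.2
ee_pos: [0.5835, 0.2083, 0.2785]
eef_rot: [3.141, -0.002, -2.068]
force: [-3.0, -5.2, -2.7]
grip_width: 0.0199
grip_force: 35.0
```

Call:
servo_tool(motion=[[1,0,0,-0.1,0],[1,0,0,-0.2,0],[1,0,0,-0.2,0]])

```text
time_s: 13.58
ee_pos: [0.5835, 0.2083, 0.2765]
eef_rot: [3.141, -0.001, -2.068]
force: [-3.2, -5.5, -2.2]
grip_width: 0.0197
grip_force: 35.0
```

Call:
servo_tool(motion=[[1,0,0,-0.1,0],[1,0,0,-0.2,0],[1,0,0,-0.2,0]])

```text
time_s: 13.95
ee_pos: [0.5835, 0.2083, 0.2745]
eef_rot: [3.141, -0.001, -2.068]
force: [-3.3, -6.1, -2.6]
grip_width: 0.0195
grip_force: 35.0
```

Call:
servo_tool(motion=[[1,0,0,-0.1,0],[1,0,0,-0.1,0]])

```text
time_s: 14.2
ee_pos: [0.5835, 0.2083, 0.2735]
eef_rot: [3.141, -0.001, -2.068]
force: [-3.1, -5.9, -1.2]
grip_width: 0.02
grip_force: 35.0
```

Call:
servo_tool(motion=[[1,0,0,-0.1,0],[1,0,0,-0.1,0]])

```text
time_s: 14.45
ee_pos: [0.5835, 0.2082, 0.2727]
eef_rot: [3.141, -0.001, -2.068]
force: [-4.3, -6.0, -0.2]
grip_width: 0.0196
grip_force: 35.0
```

Call:
servo_tool(motion=[[1,0,0,-0.1,0],[1,0,0,-0.1,0]])

```text
time_s: 14.7
ee_pos: [0.5836, 0.2082, 0.272]
eef_rot: [-3.141, -0.001, -2.068]
force: [-5.3, -7.3, 1.7]
grip_width: 0.0195
grip_force: 35.0
```

Hooked in: the plate is flat and the bar is starting to meet the tongue at TCP z of about 0.273. Now I release and move up.

Call:
servo_tool(motion=[[0.75,0,0,0,0],[0.6,0,0,0,0],[0.5,0,0,0,0],[0.5,0,0,0,0],[0.5,0,0,0,0],[0.5,0,0,2,0],[0.5,0,0,5,0],[0.5,0,0,6,0],[0.5,0,0,6,0]])

```text
time_s: 15.82
ee_pos: [0.5835, 0.2088, 0.3324]
eef_rot: [-3.141, 0.001, -2.068]
force: [-0.6, 0.3, -0.1]
grip_width: 0.0472
grip_force: 0.0
```

Run:
```python
from h import *
o=ctrl.get_obs(); print(o["ee_pos"],o["force"],o["grip_width"])
c=ctrl.camera("wrist"); s=ctrl.camera("scene")["image"]; a=c["image"][180:400,200:440]
cv2.imwrite("pics/x2.png",np.hstack([cv2.resize(a,(400,366),interpolation=cv2.INTER_CUBIC),cv2.resize(s[130:240,210:330],(399,366),interpolation=cv2.INTER_CUBIC)])[:,:,::-1])
```

```text
[0.58350956 0.20876643 0.33243083] [-0.57818631  0.29543732 -0.06372284] 0.04717379996354328
```

View pics/x2.png

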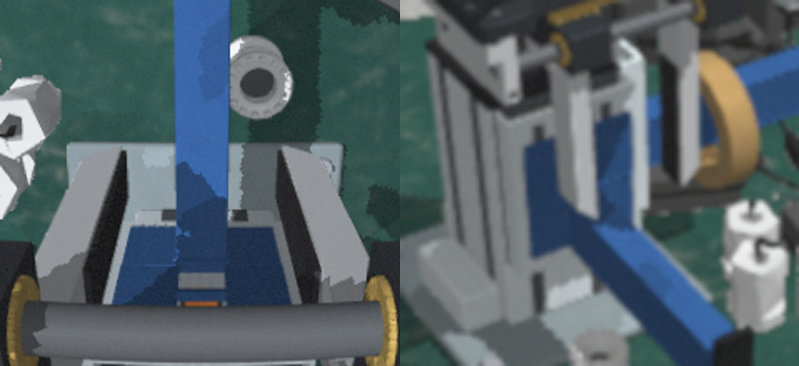

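The arm hangs in its hooks, with the tongue in the lower window. I'll close the fingers, move in to 32 mm from the plate and push down.

Call:
servo_tool(motion=[[1,0,0,0,0],[1,0,0,0,0],[1,0.4,0.8,0,0],[1,0.9,1.6,0,0],[1,1.3,2.4,0,0],[1,1.3,2.4,-1,0],[1,1.3,2.4,-2,0],[1,1.3,2.4,-2.4,0],[1,1.3,2.4,-2.4,0]], squeeze=20)

```text
time_s: 17.05
ee_pos: [0.5965, 0.2326, 0.3073]
eef_rot: [3.141, -0.0, -2.068]
force: [0.9, 0.5, 1.0]
grip_width: 0.0004
grip_force: 0.0
```

Call:
servo_tool(motion=[[1,0,0,-0.15,0],[1,0,0,-0.3,0],[1,0,0,-0.4,0],[1,0,0,-0.4,0]])

```text
time_s: 17.55
ee_pos: [0.5965, 0.2328, 0.3036]
eef_rot: [3.142, -0.0, -2.068]
force: [0.9, -0.4, -0.4]
grip_width: 0.0005
grip_force: 0.0
```

Call:
servo_tool(motion=[[1,0,0,-0.1,0],[1,0,0,-0.2,0],[1,0,0,-0.2,0]])

```text
time_s: 17.92
ee_pos: [0.5965, 0.2328, 0.3015]
eef_rot: [3.141, -0.0, -2.068]
force: [-0.1, 0.3, 0.4]
grip_width: 0.0002
grip_force: 0.0
```

Call:
servo_tool(motion=[[1,0,0,-0.1,0],[1,0,0,-0.1,0]])

```text
time_s: 18.18
ee_pos: [0.5965, 0.2328, 0.3006]
eef_rot: [3.142, -0.0, -2.068]
force: [-0.1, -0.0, -0.7]
grip_width: 0.0006
grip_force: 0.0
```

Call:
servo_tool(motion=[[1,0,0,-0.1,0],[1,0,0,-0.1,0]])

```text
time_s: 18.42
ee_pos: [0.5965, 0.2328, 0.2995]
eef_rot: [3.142, -0.0, -2.068]
force: [0.4, 0.3, 0.6]
grip_width: 0.0004
grip_force: 0.0
```

Call:
servo_tool(motion=[[1,0,0,-0.1,0],[1,0,0,-0.1,0]])

```text
time_s: 18.68
ee_pos: [0.5966, 0.2328, 0.2991]
eef_rot: [-3.141, 0.0, -2.068]
force: [-1.8, -0.6, 3.5]
grip_width: 0.0004
grip_force: 2.0
```

Call:
servo_tool(motion=[[1,0,0,-0.1,0],[1,0,0,-0.1,0]])

```text
time_s: 18.92
ee_pos: [0.5966, 0.2327, 0.2987]
eef_rot: [-3.141, 0.001, -2.068]
force: [-4.9, -2.3, 9.5]
grip_width: 0.0004
grip_force: 4.9
```

Call:
servo_tool(motion=[[1,0,0,-0.1,0],[1,0,0,-0.1,0]])

```text
time_s: 19.18
ee_pos: [0.5966, 0.2327, 0.298]
eef_rot: [-3.14, 0.001, -2.068]
force: [-4.3, -3.4, 12.1]
grip_width: 0.0003
grip_force: 6.1
```

Call:
servo_tool(motion=[[1,0,0,-0.1,0],[1,0,0,-0.1,0]])

```text
time_s: 19.42
ee_pos: [0.5967, 0.2326, 0.2972]
eef_rot: [-3.14, 0.001, -2.068]
force: [-4.1, -2.7, 13.3]
grip_width: 0.0004
grip_force: 6.7
```

Call:
servo_tool(motion=[[1,0,0,-0.1,0],[1,0,0,-0.1,0]])

```text
time_s: 19.68
ee_pos: [0.5967, 0.2326, 0.2964]
eef_rot: [-3.14, 0.001, -2.068]
force: [-4.4, -3.7, 14.5]
grip_width: 0.0005
grip_force: 7.3
```

Call:
servo_tool(motion=[[1,0,0,-0.1,0],[1,0,0,-0.1,0]])

```text
time_s: 19.92
ee_pos: [0.5968, 0.2327, 0.2946]
eef_rot: [-3.14, 0.001, -2.068]
force: [-0.3, -2.3, 8.4]
grip_width: 0.0001
grip_force: 3.5
```

Call:
servo_tool(motion=[[1,0,0,-0.1,0],[1,0,0,-0.1,0]])

```text
time_s: 20.18
ee_pos: [0.5965, 0.2328, 0.2925]
eef_rot: [3.142, -0.0, -2.068]
force: [-0.5, -0.2, -0.2]
grip_width: 0.0004
grip_force: 0.0
```

Call:
servo_tool(motion=[[1,0,0,-0.1,0],[1,0,0,-0.1,0]])

```text
time_s: 20.42
ee_pos: [0.5965, 0.2328, 0.2914]
eef_rot: [3.141, -0.0, -2.068]
force: [0.7, -0.2, -0.9]
grip_width: 0.0004
grip_force: 0.0
```

Call:
servo_tool(motion=[[1,0,0,-0.1,0],[1,0,0,-0.1,0]])

```text
time_s: 20.68
ee_pos: [0.5965, 0.2328, 0.2911]
eef_rot: [-3.141, 0.0, -2.068]
force: [-2.7, -0.8, 6.1]
grip_width: 0.0004
grip_force: 2.7
```

Call:
servo_tool(motion=[[1,0,0,-0.1,0],[1,0,0,-0.1,0]])

```text
time_s: 20.92
ee_pos: [0.5965, 0.2328, 0.2909]
eef_rot: [-3.141, 0.0, -2.068]
force: [-5.7, -2.1, 13.1]
grip_width: 0.0005
grip_force: 6.0
```

It bottoms out stiffly at TCP z 0.291, so home is 58 mm up, which agrees with where the slot tops were felt. I'll retreat up and outward, then check.

Call:
servo_tool(motion=[[1,0,0,1,0],[1,0,0,5,0],[1,0,0,10,0],[1,-3,-5,12,0],[1,-6,-10,12,0],[1,-9,-15,12,0],[1,-12,-20,12,0],[1,-12,-20,12,0],[1,-12,-20,12,0]])

```text
time_s: 22.05
ee_pos: [0.4753, 0.0604, 0.4094]
eef_rot: [-3.127, -0.02, -2.098]
force: [-0.7, -0.3, -0.6]
grip_width: 0.0007
grip_force: 0.0
```

Run:
```python
from h import *
o=ctrl.get_obs(); print(o["time_s"],o["ee_pos"],o["force"])
T=ctrl.camera("top")["image"]; s=ctrl.camera("scene")["image"]
cv2.imwrite("pics/x3.png",np.hstack([cv2.resize(s[120:240,205:325],(500,500),interpolation=cv2.INTER_CUBIC),cv2.resize(T[130:280,180:270],(300,500),interpolation=cv2.INTER_CUBIC)])[:,:,::-1])
```

```text
22.05 [0.47528593 0.06039413 0.40938446] [-0.71188641 -0.2808315  -0.6417891 ]
```

View pics/x3.png

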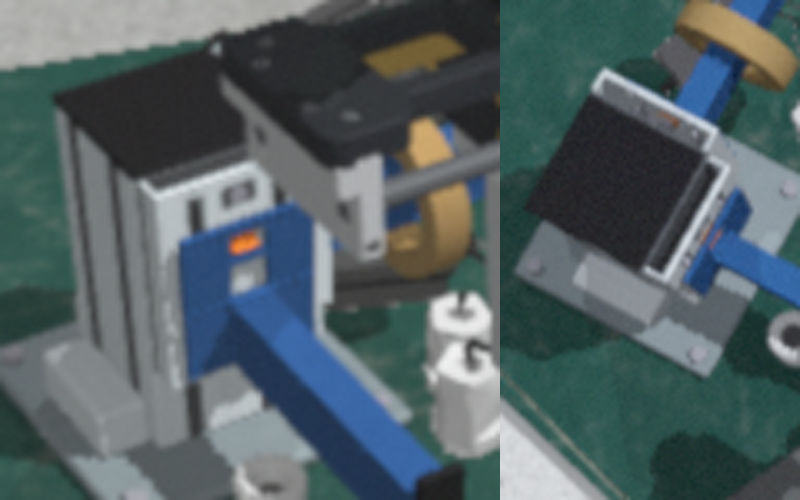

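The tongue shows in the upper window at (245,242), above the strike bar. The plate is flat on the strip and the gripper is clear, so I'll hand in.

```bash
python3 -c "
from station import ctrl
print(ctrl.hand_in())"
```

```text
the job is handed in; nothing more can be done
None
```

The blue arm hangs fully home on the front strip, with the orange tongue out above the strike bar and the gripper clear. I handed the job in at about 22 s; measured pushes stayed at or below about 15 N.

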